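Pack the engraver's bur caddy

TASK

Pack the wooden caddy for the next engraving job: stand each of the four loaded bur stands (the ones with steel burs in them) in the compartment whose liner has the stand's own colour, upright and flat on the liner. Set them down rather than drop them, and never tip them, or the burs fall out. Leave the two empty stands standing where they are.

Things in the scene. Friction and masses are not known exactly. Their poses are not given: they have to be found in the camera images.
- stand_purple: Loaded bur stand, loose, about 120 g: solid purple plastic cylinder 46 mm in diameter, 34 mm high, with a purple step 36 mm across and 6 mm high on top holding 11 upright steel burs with shiny 6 mm ball heads; total height 62 mm. Origin: centre of the underside, z up; round, yaw does not matter. Grip it from above across the 46 mm cylinder, burs between the fingers.
- stand_green: Loaded bur stand, loose, about 120 g: solid green plastic cylinder 46 mm in diameter, 34 mm high, with a green step 36 mm across and 6 mm high on top holding 11 upright steel burs with shiny 6 mm ball heads; total height 62 mm. Origin: centre of the underside, z up; round, yaw does not matter. Grip it from above across the 46 mm cylinder, burs between the fingers.
- stand_yellow: Loaded bur stand, loose, about 120 g: solid yellow plastic cylinder 46 mm in diameter, 34 mm high, with a yellow step 36 mm across and 6 mm high on top holding 11 upright steel burs with shiny 6 mm ball heads; total height 62 mm. Origin: centre of the underside, z up; round, yaw does not matter. Grip it from above across the 46 mm cylinder, burs between the fingers.
- stand_blue: Loaded bur stand, loose, about 120 g: solid blue plastic cylinder 46 mm in diameter, 34 mm high, with a blue step 36 mm across and 6 mm high on top holding 11 upright steel burs with shiny 6 mm ball heads; total height 62 mm. Origin: centre of the underside, z up; round, yaw does not matter. Grip it from above across the 46 mm cylinder, burs between the fingers.
- empty_purple: Empty bur stand, loose, about 70 g, a look-alike that is not packed: the same purple stepped cylinder, 46 mm in diameter, but with no burs, only small dark holes in its top; total height 40 mm. Origin: centre of the underside, z up.
- empty_yellow: Empty bur stand, loose, about 70 g, a look-alike that is not packed: the same yellow stepped cylinder, 46 mm in diameter, but with no burs, only small dark holes in its top; total height 40 mm. Origin: centre of the underside, z up.
- liner_purple: Flat square purple liner, 70 x 70 x 3 mm, fixed on the floor of one caddy compartment. Origin: centre of its underside, z up; a stand rests on its top, 3 mm higher. y runs along the row of compartments, x across. The caddy is a fixed low wooden tray, 82 mm by 310 mm, with four open 72 x 72 mm compartments in one row.
- liner_green: Flat square green liner, 70 x 70 x 3 mm, fixed on the floor of one caddy compartment. Origin: centre of its underside, z up; a stand rests on its top, 3 mm higher. y runs along the row of compartments, x across. Compartment walls are 4 to 5 mm thick, their tops 12 mm above the liner's underside and 18 mm above the bench; a stand on a liner shows 25 mm of its cylinder above them.
- liner_yellow: Flat square yellow liner, 70 x 70 x 3 mm, fixed on the floor of one caddy compartment. Origin: centre of its underside, z up; a stand rests on its top, 3 mm higher. y runs along the row of compartments, x across. Compartments are spaced 76 mm: stands in neighbouring ones leave 30 mm between them, so fingers fit best across the row.
- liner_blue: Flat square blue liner, 70 x 70 x 3 mm, fixed on the floor of one caddy compartment. Origin: centre of its underside, z up; a stand rests on its top, 3 mm higher. y runs along the row of compartments, x across. All four liners lie parallel, in an order that changes.
There are look-alikes about, which are no part of the job. Leave any red look-alike of the stand_yellow alone.

How it is judged:
At the end, for the whole second after the job is handed in: Each loaded stand is upright (0.06 rad), flat (3 mm) on the liner of its own colour, centred within 19 mm, released and at rest; both empty stands are upright, at rest and within 25 mm of where they began (horizontal distance between stand_purple and liner_purple below 0.019 m and z of stand_purple in the frame of liner_purple below 0.006 m and angle between each of stand_purple, stand_green, stand_yellow, stand_blue's own z axis and vertical below 0.06 rad and linear speed of each of stand_purple, stand_green, stand_yellow, stand_blue, empty_purple, empty_yellow below 0.02 m/s and angular speed of each of stand_purple, stand_green, stand_yellow, stand_blue below 0.2 rad/s and horizontal distance between stand_green and liner_green below 0.019 m and z of stand_green in the frame of liner_green below 0.006 m and horizontal distance between stand_yellow and liner_yellow below 0.019 m and z of stand_yellow in the frame of liner_yellow below 0.006 m and horizontal distance between stand_blue and liner_blue below 0.019 m and z of stand_blue in the frame of liner_blue below 0.006 m and distance of each of empty_purple, empty_yellow from where it was at the start of the episode below 0.025 m and angle between each of empty_purple, empty_yellow's own z axis and vertical below 0.1 rad); the robot touches nothing.
It fails at once if a loaded stand is tipped by more than about 30 degrees (its burs would fall out) (angle between any of stand_purple, stand_green, stand_yellow, stand_blue's own z axis and vertical above 0.52 rad).
It fails at once if a loaded stand is dropped (falls freely, faster than 0.7 m/s, about 25 mm) ((linear speed of stand_purple above 0.7 m/s and contact force between stand_purple and the fingers below 0.01 N) or (linear speed of stand_green above 0.7 m/s and contact force between stand_green and the fingers below 0.01 N) or (linear speed of stand_yellow above 0.7 m/s and contact force between stand_yellow and the fingers below 0.01 N) or (linear speed of stand_blue above 0.7 m/s and contact force between stand_blue and the fingers below 0.01 N)).
It fails at once if an empty stand is moved by more than 25 mm or knocked over (distance of any of empty_purple, empty_yellow from where it was at the start of the episode above 0.025 m or angle between any of empty_purple, empty_yellow's own z axis and vertical above 0.52 rad).
It also fails if it takes over 112 s, if anything falls off the work surface, if the arm or the gripper's body presses on something with over 40 N, if the wrist force passes 120 N, or if a joint passes its speed limit or range.

ROBOT

A 6-joint arm with a two-finger parallel gripper is mounted at the origin on the work surface. World frame = base frame: x ahead of the robot, y to its left, z up, the work surface at z = 0. Lengths are in m, angles in rad, forces in N, time in s.
With the tool pointing down it reaches from about 0.35 to 0.725 m from the base axis. Payload 6 kg.
Tool frame: the origin (TCP) lies at the very end of the fingers, on their centre line; the grasp point (between the pads) lies 19 mm behind it; z points along the fingers, y is the line along which they close (so a half turn about z gives the same grasp; the last joint's range is limited). The gripper opens to 85 mm and grips with 20 to 120 N. Pads are 22 mm wide; open, the fingers measure 114 mm over their backs; the gripper's body (76 mm by 85 mm) begins 54 mm behind the grasp point. The pads swing forward as they close: fully open they stand 13 mm farther back than shut.
Start: joints at [0.334, 0.04, 0.085, 0, -1.615, -0.334], TCP at [0.6, 0, 0.231] pointing down, gripper open.
Joint ranges: [-2.56, 2.56], [-1.29, 2.01], [-1.08, 1.49], [-3.29, 1.98], [-2.81, -0.18], [-2.99, 2.99]. Speed limits (rad/s): [2.57, 2.57, 3.01, 3.14, 3.14, 3.14].

INTERFACE

Orientations are given as [roll, pitch, yaw] about the fixed x, y, z axes, in that order (R = Rz(yaw) Ry(pitch) Rx(roll)).
In Python, from workcell import manip, read_camera, camera_model, workorder gives the robot as it stands. Calls block until the motion is done:
- manip.move_ptp(position, orientation): joint-space move of the TCP to a pose.
- manip.line_to(position, ori=None, feed=0.15, guard=None): straight line of the TCP; ori=None keeps the orientation; feed is the mean speed in m/s. With guard (N) it stops when the force on the tool has changed by that much, and returns True; else False.
- manip.movej(angles): joint-space move.
- manip.ungrasp() and manip.grab(f_grip=None): open the fingers fully, or close them until they stop; f_grip is the grip in N (None keeps the last).
- manip.wait(seconds).
- manip.solve_ik(position, orientation): joint angles nearest the present ones, or None.
- manip.read_state(): the state.
- read_camera(name): name is "scene" or "side" or "wrist"; returns the picture (400x640x3 uint8, red, green, blue); there is no depth.
- camera_model(name): a dict with "fx", "fy", "cx", "cy" (pixels), "rvec" (rotation vector, rad) and "tvec" (3), from world to camera coordinates, as OpenCV has them. Camera axes: x right, y down, z forward; pixel columns grow to the right and rows downward; lengths in m; the calibration is good to about 2 mm. The wrist camera is an equidistant fisheye: a pixel r from the principal point sees the ray r / f radians off the axis. A picture is of the moment at which its call begins: read the wrist's pose just before it. camera_model takes no time and is no camera call; for the wrist camera it gives the pose at the moment of the call.
A pose or a line that the arm cannot do raises manip.MotionError and nothing moves.
- workorder.finish_job(): hands the job in; it is judged then, once.
The state is a dict: "t": time; "qpos": joint angles; "qvel": joint speeds; "joint_torque": joint torques, N m; "position": TCP position; "ee_rot": TCP orientation; "contact_force": force on the tool from outside, world axes, zero at the start; "wrist_torque": the same for the moment, N m; "grip_width": finger opening in m; "grasp_force": force on a finger pad.
Only numpy, scipy, OpenCV 4.12 (cv2) and the standard library are available. Lean on these libraries where they do the work, as an engineer would, in place of code of your own. Each camera call takes 0.05 s, during which the arm holds its last target. There are 200 camera calls.

## Working session

There is one attempt and no reset: what is moved stays moved. The work goes in short steps, each a Python script; the robot and the scene stay as the last script left them, time stands still between calls to the robot, and variables do not carry over. Pictures are saved under pics/ and viewed, at most 14 in all, crops included, and the job is handed in when it is done.

```bash
ls; mkdir -p pics; python3 - <<'E'
from workcell import manip, read_camera, camera_model
import cv2
for n in("scene","side","wrist"):
    m=camera_model(n); print(n,m)
    cv2.imwrite(f"pics/{n}0.png",read_camera(n)[:,:,::-1])
s=manip.read_state(); print(s["t"],s["position"],s["ee_rot"],s["grip_width"])
E
```

```text
pics
scene {'fx': 457.9186759436728, 'fy': 457.9186759436728, 'cx': 311.44282986777, 'cy': 203.60429640199717, 'rvec': array([ 1.30519373,  2.16011647, -0.98921016]), 'tvec': array([ 0.25465953, -0.29220028,  1.53495882])}
side {'fx': 411.1580487260257, 'fy': 411.1580487260257, 'cx': 316.8415956721024, 'cy': 205.28876714118502, 'rvec': array([ 2.00453494, -0.78951406,  0.40437594]), 'tvec': array([-0.40525347,  0.22406861,  0.69685131])}
wrist {'fx': 309.70691628693146, 'fy': 309.70691628693146, 'cx': 318.3767200896146, 'cy': 199.0777286906099, 'rvec': array([9.09649899e-04, 3.10792408e+00, 4.48624448e-01]), 'tvec': array([ 0.60014235, -0.03706099,  0.37736396])}
0.15 [5.99752369e-01 5.94588464e-05 2.30514397e-01] [ 3.14023273e+00 -9.75556780e-05 -1.57079033e+00] 0.08514777294920145
```

View pics/scene0.png

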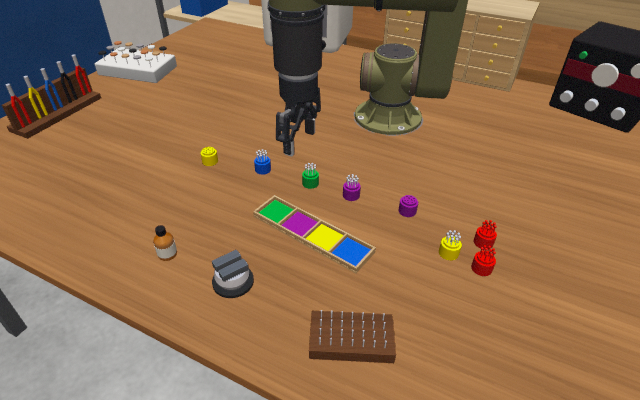

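View pics/side0.png

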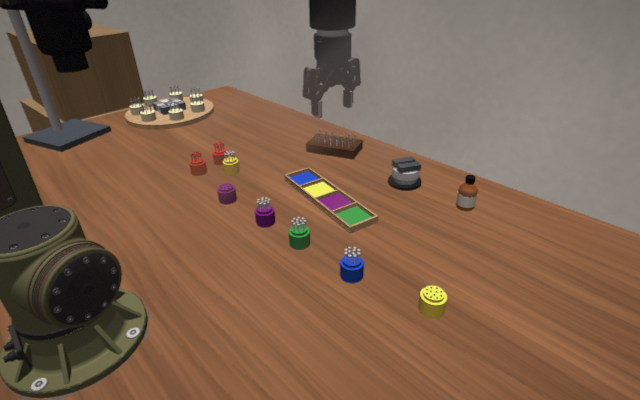

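View pics/wrist0.png

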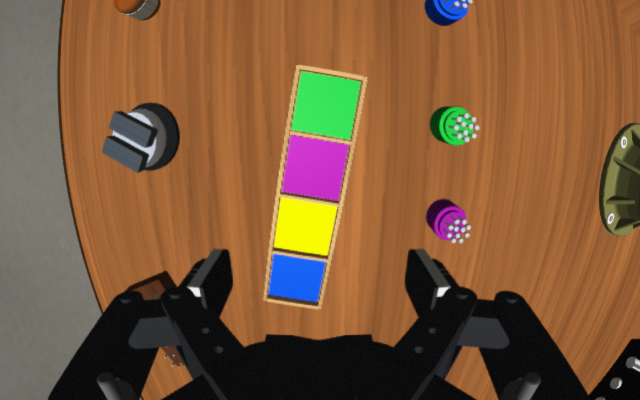

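The wrist view shows the caddy with green, purple, yellow and blue liners at about (328,104), (315,168), (305,226) and (297,279). In the scene view, the loaded stands are blue (262,162), green (310,177), purple (351,188) and yellow (451,246), with two red ones near it at (485,235) and (484,262). The empties are yellow (209,156) and purple (408,205).

```bash
cat > h.py <<'E'
import numpy as np, cv2
from workcell import manip, read_camera, camera_model
HUE={"purple":(140,165),"green":(50,80),"yellow":(24,36),"blue":(100,125),"red":(-6,5)}
def mask(img,c):
    h=cv2.cvtColor(img,cv2.COLOR_RGB2HSV).astype(int); H=h[...,0].copy()
    if c=="red": H[H>170]-=180
    a,b=HUE[c]; m=((H>=a)&(H<=b)&(h[...,1]>130)&(h[...,2]>40)).astype(np.uint8)
    return cv2.morphologyEx(m,cv2.MORPH_CLOSE,np.ones((3,3)))
def blobs(img,c,amin=60,amax=9000):
    cs,_=cv2.findContours(mask(img,c),cv2.RETR_EXTERNAL,cv2.CHAIN_APPROX_NONE); out=[]
    for k in cs:
        k=cv2.convexHull(k); M=cv2.moments(k)
        if amin<M["m00"]<amax: out.append((np.array([M["m10"],M["m01"]])/M["m00"],M["m00"],k[:,0]))
    return out
def ray(n,m,p):
    x=(np.array(p,float)-[m["cx"],m["cy"]])/[m["fx"],m["fy"]]
    if n=="wrist":
        t=np.linalg.norm(x); d=np.r_[x/max(t,1e-9)*np.sin(t),np.cos(t)]
    else: d=np.r_[x,1]; d/=np.linalg.norm(d)
    R=cv2.Rodrigues(m["rvec"])[0]; return -R.T@m["tvec"],R.T@d
def on_plane(r,z): return r[0]+r[1]*(z-r[0][2])/r[1][2]
def tri(rs):
    P=[np.eye(3)-np.outer(d,d) for o,d in rs]
    x=np.linalg.solve(sum(P),sum(p@o for p,(o,d) in zip(P,rs)))
    return x,max(np.linalg.norm(p@(x-o)) for p,(o,d) in zip(P,rs))
E
python3 - <<'E'
from h import *
np.set_printoptions(precision=4,suppress=True)
I={n:cv2.imread(f"pics/{n}0.png")[:,:,::-1].copy() for n in("scene","side","wrist")}
M={n:camera_model(n) for n in I}
for c in HUE:
    A={n:blobs(I[n],c) for n in I}
    for a in A["scene"]:
        for b in A["side"]:
            x,e=tri([ray("scene",M["scene"],a[0]),ray("side",M["side"],b[0])])
            if e<.008 and -.02<x[2]<.09: print(c,x,"gap %.4f"%e,a[0].round(),b[0].round(),a[1],b[1])
    for w in A["wrist"]: print("  w",c,w[0].round(),w[1],on_plane(ray("wrist",M["wrist"],w[0]),.009)[:2],"z.02:",on_plane(ray("wrist",M["wrist"],w[0]),.02)[:2])
E
```

```text
purple [ 0.6056 -0.0029  0.0131] gap 0.0001 [299. 223.] [335. 201.] 452.0 271.5
purple [0.432  0.2174 0.0282] gap 0.0038 [408. 206.] [226. 188.] 321.0 112.5
purple [0.4361 0.0605 0.0174] gap 0.0002 [351. 191.] [265. 216.] 269.0 332.5
  w purple [446. 219.] 1141.5 [0.4314 0.0634] z.02: [0.4365 0.0593]
  w purple [314. 168.] 3360.5 [ 0.6051 -0.0036] z.02: [ 0.6049 -0.0056]
green [ 0.5931 -0.0794  0.0124] gap 0.0017 [276. 211.] [354. 215.] 409.5 253.5
green [ 0.4416 -0.0573  0.02  ] gap 0.0019 [310. 179.] [298. 235.] 254.5 288.5
  w green [452. 125.] 1260.0 [ 0.4354 -0.0598] z.02: [ 0.4404 -0.0601]
  w green [325. 105.] 3564.5 [ 0.5921 -0.0776] z.02: [ 0.5924 -0.0774]
yellow [0.5279 0.349  0.0295] gap 0.0039 [450. 248.] [230. 161.] 415.0 84.0
yellow [0.6192 0.0722 0.0132] gap 0.0001 [324. 237.] [319. 189.] 543.5 279.5
yellow [ 0.4844 -0.3704  0.0198] gap 0.0007 [209. 156.] [432. 301.] 253.5 688.0
  w yellow [304. 226.] 2909.0 [0.6178 0.0708] z.02: [0.6173 0.0665]
blue [0.6315 0.1474 0.013 ] gap 0.0001 [351. 251.] [304. 178.] 559.5 191.5
blue [ 0.4469 -0.2114  0.0179] gap 0.0003 [262. 165.] [351. 268.] 234.5 530.5
  w blue [296. 278.] 2100.5 [0.6311 0.1464] z.02: [0.6302 0.1398]
  w blue [446.  10.] 831.5 [ 0.4436 -0.2064] z.02: [ 0.4484 -0.2023]
red [0.5254 0.4152 0.051 ] gap 0.0026 [484. 248.] [219. 149.] 1109.5 131.0
```

```bash
python3 - <<'E'
from h import *
np.set_printoptions(precision=4,suppress=True)
m=camera_model("wrist"); print("cam",-cv2.Rodrigues(m["rvec"])[0].T@m["tvec"])
V=[]
D=[np.pi,0,-np.pi/2]
for i,p in enumerate([(.50,-.13,.26),(.44,.10,.26),(.5,.27,.26),(.5,.37,.26)]):
    manip.move_ptp(p,D); manip.wait(.2)
    m=camera_model("wrist"); im=read_camera("wrist"); V.append((m,im))
    cv2.imwrite(f"pics/w{i+1}.png",im[:,:,::-1])
    for c in HUE:
        for w in blobs(im,c): print(i+1,c,w[0].round(),w[1],on_plane(ray("wrist",m,w[0]),.02)[:2])
import pickle; pickle.dump(V,open("v.pkl","wb"))
print(manip.read_state()["t"])
E
```

```text
cam [ 0.6007 -0.0714  0.3717]
1 purple [362. 294.] 858.0 [0.4359 0.0571]
1 purple [247. 254.] 1810.5 [ 0.5994 -0.0096]
1 green [365. 219.] 1057.0 [ 0.4399 -0.0607]
1 green [251. 204.] 2432.5 [ 0.5886 -0.0818]
1 yellow [246. 298.] 1338.0 [0.6097 0.0663]
1 blue [243. 331.] 789.0 [0.622  0.1327]
1 blue [364. 103.] 1122.0 [ 0.4454 -0.211 ]
2 purple [330. 250.] 1032.0 [0.4255 0.2129]
2 purple [323. 137.] 1110.0 [0.4349 0.061 ]
2 purple [194.  93.] 2401.0 [ 0.5995 -0.0019]
2 green [319.  40.] 1150.5 [ 0.4396 -0.0607]
2 green [203.  37.] 2341.0 [ 0.5869 -0.0741]
2 yellow [268. 324.] 782.5 [0.5209 0.3436]
2 yellow [188. 148.] 2397.5 [0.6117 0.07  ]
2 blue [185. 202.] 1940.5 [0.6246 0.1432]
3 purple [380. 124.] 1122.5 [0.4247 0.2136]
3 purple [371.  11.] 758.5 [0.4356 0.0683]
3 yellow [303. 225.] 1099.0 [0.5211 0.3464]
3 yellow [228.  22.] 2315.5 [0.6141 0.08  ]
3 blue [218.  75.] 2548.0 [0.6263 0.1486]
3 red [296. 277.] 1118.5 [0.5334 0.427 ]
3 red [356. 268.] 1122.5 [0.4486 0.4126]
4 purple [380.  45.] 1161.0 [0.4252 0.2134]
4 yellow [302. 150.] 1153.5 [0.5215 0.3472]
4 blue [217.  13.] 1282.0 [0.6288 0.1653]
4 red [294. 210.] 1156.5 [0.5332 0.4252]
4 red [359. 199.] 1159.5 [0.4489 0.411 ]
4.0333
```

View pics/w4.png

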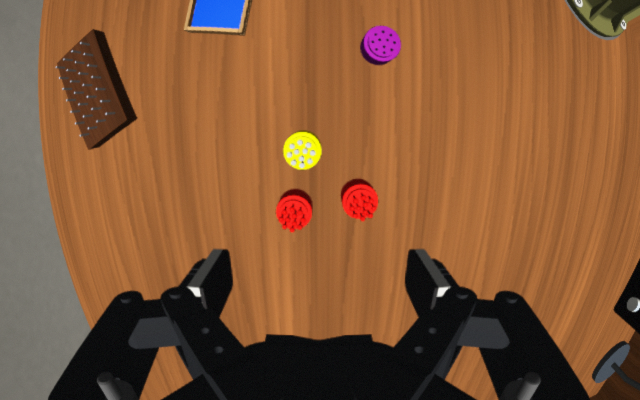

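The view shows the loaded yellow stand at (302,150), red stands at (294,211) and (360,200), and the empty purple one at (381,44). Fingers closing along x at the yellow stand stay clear of the reds. Next I'll combine all the views, then pick yellow.

```bash
cat >> h.py <<'E'
G=.012   # TCP height above stand underside when gripping
def pick(p,yaw):
    o=[np.pi,0,yaw]
    manip.move_ptp([p[0],p[1],.13],o); manip.line_to([p[0],p[1],G],feed=.12)
    manip.grab(40); s=manip.read_state(); print("grip",s["grip_width"],s["grasp_force"])
    manip.line_to([p[0],p[1],.13],feed=.12); s=manip.read_state(); print("lifted",s["grip_width"],s["grasp_force"],s["contact_force"])
def place(p,yaw,ztop):
    o=[np.pi,0,yaw]; z=ztop+G
    manip.move_ptp([p[0],p[1],.13],o); manip.line_to([p[0],p[1],z+.012],feed=.12); manip.wait(.2)
    hit=manip.line_to([p[0],p[1],z-.002],feed=.02,guard=4)
    s=manip.read_state(); print("down",hit,s["position"],s["contact_force"],s["t"]); return s
def release():
    manip.ungrasp(); p=manip.read_state()["position"]; manip.line_to([p[0],p[1],.14],feed=.15)
    print("t",manip.read_state()["t"])
E
python3 - <<'E'
from h import *
import pickle,json
np.set_printoptions(precision=4,suppress=True)
V=[("wrist",m,i) for m,i in pickle.load(open("v.pkl","rb"))]
for n in("scene","side"): V.append((n,camera_model(n),cv2.imread(f"pics/{n}0.png")[:,:,::-1].copy()))
guess={"s_purple":(.436,.0605),"s_green":(.441,-.058),"s_yellow":(.522,.348),"s_blue":(.446,-.211),"e_purple":(.428,.214),
"l_purple":(.605,-.004),"l_green":(.592,-.079),"l_yellow":(.618,.071),"l_blue":(.631,.147)}
E={}
for k,g in guess.items():
    c=k[2:]; z=.009 if k[0]=="l" else .02; rs=[];rw=[]
    for n,m,im in V:
        for b in blobs(im,c):
            if n=="wrist" and (b[2].min()<3 or b[2][:,1].max()>396 ): continue
            r=ray(n,m,b[0])
            if np.linalg.norm(on_plane(r,z)[:2]-g)<.02:
                rs.append(r); 
                if n=="wrist": rw.append(r)
    x,e=tri(rs); print(k,len(rs),x,"%.4f"%e, "wrist only:",len(rw),*(tri(rw) if len(rw)>1 else []))
    E[k]=x.tolist()
L=np.array([E["l_"+c][:2] for c in("green","purple","yellow","blue")])
a=np.polyfit([-1.5,-.5,.5,1.5],L,1); print("slope",a[0],np.linalg.norm(a[0]),"ang",np.arctan2(a[0][0],a[0][1]))
for c,t in zip(("green","purple","yellow","blue"),(-1.5,-.5,.5,1.5)): E["l_"+c][:2]=(a[1]+a[0]/np.linalg.norm(a[0])*.076*t).tolist(); print(c,E["l_"+c])
E["yaw"]=-np.pi/2-float(np.arctan2(a[0][0],a[0][1])); json.dump(E,open("e.json","w"))
pick(E["s_yellow"],-np.pi/2)
E
```

```text
s_purple 4 [0.4354 0.0603 0.017 ] 0.0011 wrist only: 2 [0.4347 0.0616 0.0133] 1.6903278053079504e-05
s_green 4 [ 0.4401 -0.0595  0.02  ] 0.0029 wrist only: 2 [ 0.4397 -0.0607  0.0199] 0.00010611205804923597
s_yellow 4 [0.5213 0.3465 0.0182] 0.0011 wrist only: 3 [0.5217 0.348  0.015 ] 0.00048718273329731963
s_blue 3 [ 0.4461 -0.2115  0.018 ] 0.0010 wrist only: 1
e_purple 4 [0.425  0.2134 0.0188] 0.0007 wrist only: 3 [0.4251 0.2134 0.0196] 0.0005082351798552408
l_purple 4 [ 0.6034 -0.0038  0.0119] 0.0023 wrist only: 2 [ 0.6035 -0.0031  0.0078] 0.0010161510261618308
l_green 4 [ 0.5917 -0.0787  0.0113] 0.0033 wrist only: 2 [ 0.5918 -0.0776  0.0068] 0.00017542889228413185
l_yellow 4 [0.6155 0.0712 0.0123] 0.0036 wrist only: 2 [0.6123 0.0701 0.0156] 0.0013078688816065816
l_blue 5 [0.6289 0.146  0.0105] 0.0048 wrist only: 3 [0.6297 0.1469 0.0056] 0.0030233057617127346
slope [0.0124 0.0749] 0.07594083751285068 ang 0.16367032921266922
green [0.5913124760598749, -0.07879157666033437, 0.011281073098778963]
purple [0.6036959597222352, -0.0038072494153423286, 0.011885813683557291]
yellow [0.6160794433845954, 0.07117707782964972, 0.012275242108756655]
blue [0.6284629270469557, 0.14616140507464176, 0.01046132571659751]
grip 0.044751853182974456 41.203965903259814
lifted 0.044459825162029905 40.871691852808 [ 0.0095  0.0165 -0.9707]
```

```bash
python3 - <<'E'
from h import *
import json; E=json.load(open("e.json")); np.set_printoptions(precision=4,suppress=True)
place(E["l_yellow"],E["yaw"],.009)
cv2.imwrite("pics/p1.png",read_camera("wrist")[:,:,::-1])
E
```

```text
down True [0.6159 0.0711 0.0219] [-0.7046 -0.4369  3.7589] 10.1917
```

View pics/p1.png

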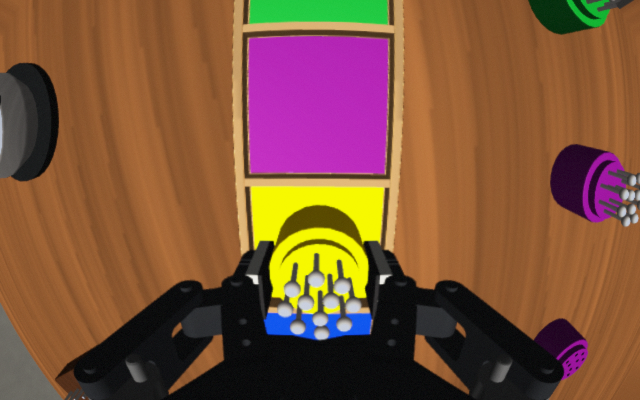

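The yellow stand is on its liner between the fingers, centred at about (318,250), with contact at the expected height. I'll release it and go on with purple.

```bash
python3 - <<'E'
from h import *
import json; E=json.load(open("e.json")); np.set_printoptions(precision=4,suppress=True)
release(); pick(E["s_purple"],-np.pi/2)
place(E["l_purple"],E["yaw"],.009)
cv2.imwrite("pics/p2.png",read_camera("side")[:,:,::-1])
E
```

```text
t 11.6667
grip 0.04460406588723438 41.267960239201784
lifted 0.04420401603972601 40.9190956922248 [ 0.3282  0.3176 -1.5786]
down True [ 0.6035 -0.0038  0.0218] [-0.8977  1.4591  3.9811] 17.6083
```

View pics/p2.png

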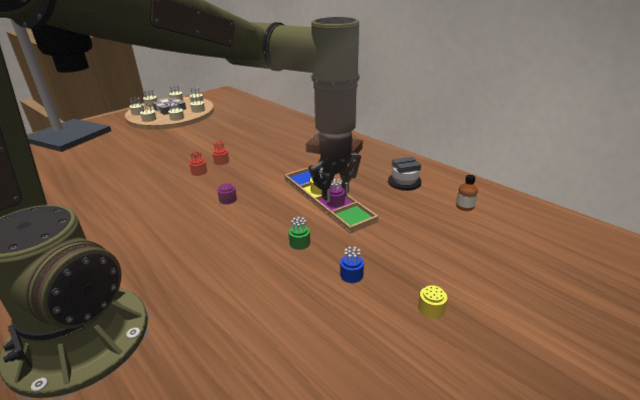

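The purple stand sits upright on its liner at about (337,195), with yellow beside it and the empties undisturbed. Green and blue are next.

```bash
python3 - <<'E'
from h import *
import json; E=json.load(open("e.json")); np.set_printoptions(precision=4,suppress=True)
release(); pick(E["s_green"],-np.pi/2)
s=place(E["l_green"],E["yaw"],.009)
assert .019<s["position"][2]<.025 and s["grip_width"]>.04
release(); pick(E["s_blue"],-np.pi/2)
s=place(E["l_blue"],E["yaw"],.009)
assert .019<s["position"][2]<.025 and s["grip_width"]>.04
release()
manip.move_ptp([.50,.10,.27],[np.pi,0,E["yaw"]]); manip.wait(.3)
for n in("wrist","scene","side"):
    m=camera_model(n); im=read_camera(n); cv2.imwrite(f"pics/f_{n}.png",im[:,:,::-1])
    for c in("purple","yellow"):
        for b in blobs(im,c): 
            if n!="wrist" : print(n,c,b[0].round(1),b[1])
E
```

```text
t 19.0833
grip 0.04431615614370115 41.341793574392796
lifted 0.04435412317634984 40.95859765307978 [ 0.6128 -0.479  -1.4385]
down True [ 0.5911 -0.0788  0.0218] [-1.0448  0.2112  4.4333] 24.9083
t 26.3333
grip 0.044615147373599603 41.26237633405253
lifted 0.0448202289855069 40.91908575966954 [-0.0487 -0.1174 -2.3565]
down True [0.6283 0.1461 0.0219] [-0.5113 -0.0323  3.6406] 33.0667
t 34.4917
scene purple [299.1 221. ] 577.5
scene purple [407.9 205.6] 320.0
scene yellow [324.3 234.9] 662.0
scene yellow [208.8 155.9] 253.5
scene yellow [ 36.8 102.7] 295.0
side purple [332.4 197.4] 325.0
side purple [225.7 188.3] 115.0
side yellow [432.5 299.7] 645.5
side yellow [315.9 184.9] 341.0
```

View pics/f_wrist.png

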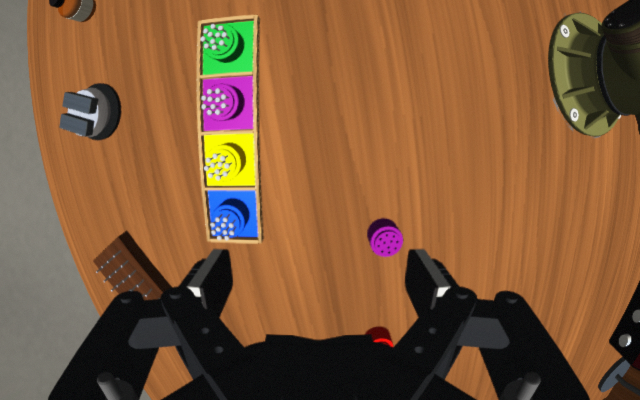

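View pics/f_side.png

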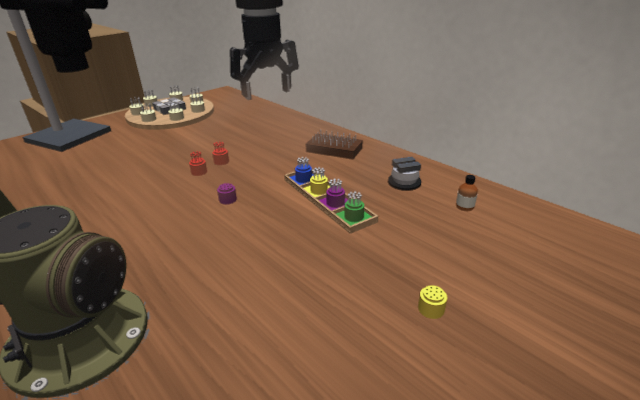

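All four loaded stands stand upright on their own colours: green (221,43), purple (219,102), yellow (224,159) and blue (228,217) in the wrist view. The empties are where they began, at (408,206) and (209,156) in the scene view.

```bash
python3 -c "
from workcell import workorder; print(workorder.finish_job())"
```

```text
the job is handed in; nothing more can be done
None
```

I handed the job in at about 35 s: all four loaded stands are upright on the liners of their own colour, and neither empty stand moved; no verdict came back.

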